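Pin the hinged cover jig and hold it shut

TASK

Two cover boards lie in the hinged jig: slide the lock's round knob all the way to its end stop, so that the lock's block is clear of the lid's nose, fold the lid down, then take the steel pin from its wooden stand and push it down through the aligned holes in lid and base. Springs keep lifting the lid a few millimetres, so press the pin fully home and finish while still holding it pressed down, with lid and base shut tight. Leave the thread spool, the glue stick and the finishing tool where they are.

Things in the scene. Friction and masses are not known exactly. Their poses are not given: they have to be found in the camera images.
- jig: Hinged jig: fixed wooden base 210 x 160 x 30 mm with an aluminium lid, two cardboard cover boards inside. Origin on the bench; base spans x -115 to 95, y -80 to 80 mm. x points from the front ledge (with the lock) to the hinge, z up. Hinge axis along y at x = 85, z = 33 mm. Shut, the lid's top is at z = 47 mm, its free edge at x = -50 mm, its nose reaching to x = -85 mm at y = 31 to 49 mm.
- lid (a joint): Lid angle, rad: 0 shut, 1.45 fully open. Plate 133 x 156 x 14 mm, 0.22 kg; the hinge axis lies in its lower face at the rear edge. Stiff hinge (0.16 N m), stays where left. Near shut, two spring plungers 68 mm either side of the middle, 90 mm from the hinge, lift it to about 0.055 rad when let go. With the lock's block under its nose it stops at about 0.16 rad.
- lid_hole (a point): Centre of the lid's 16 mm through hole, on the lid's upper (outer) face, 95 mm from the hinge axis, in the middle of the width; the point's axes turn with the lid (parallel to the jig's when shut).
- lid_edge (a point): Middle of the lid's free edge, on its upper (outer) face, 135 mm from the hinge axis; axes as lid_hole.
- base_hole (a point): Centre of the mouth of the 14 mm through hole in the base, on its top 30 mm above the bench, at x = -10, y = 0 mm of the jig; axes parallel to the jig's.
- lock (a joint): Lock slide on the front ledge, in m: 0 locked (block under the lid's nose), 0.045 at the end stop (clear). It starts at 0 to 0.010 and moves along the jig's -y; friction 1.5 N, stays where left.
- lock_top (a point): Centre of the top of the lock's upright round steel knob, 20 mm across, 42 mm tall, top 74.5 mm above the bench; moves with the slide. Ledge and track under it are 32 mm high. The lock's block (26 x 28 x 28 mm) stands beside it, its near face 31 mm to +y of the knob's axis, joined by a bar 6 mm high.
- pin: Loose steel pin, 0.1 kg, upright in its stand. Origin at the tip, z up the pin: shank 12 mm across to z = 40 mm (chamfered tip), collar 30 mm across to 45 mm, round grip 20 mm across to 87 mm. Fully home its collar rests on the lid and, the lid shut, its tip is 23 mm below the base's top. Pushing the lid shut through it takes about 8 N.
- stand: Dark wooden block 75 x 75 x 45 mm fixed to the bench, with a 15 mm hole in its top centre, 42 mm deep, in which the pin stands; the pin's tip stands 5 mm above the bench, the collar on the block's top. Origin at the centre of its underside.
- spool: Bystander: loose thread spool 58 mm across, 55 mm high; origin at the centre of its underside.
- glue_stick: Bystander: loose glue stick standing, 26 mm across, 96 mm high; origin at the centre of its underside.
- finishing_tool: Bystander: loose finishing tool with a wooden handle lying along its own y, 30 x 142 x 30 mm; origin at the centre of its underside.

How it is judged:
On the way, in this order (a step that is already met when the one before it is completed fails the run):
1. the lock is slid to its end stop (value of joint lock above 0.041 m), for 0.2 s.
2. the lid is folded down (value of joint lid below 0.09 rad), for 0.2 s.
3. the pin has passed through the lid into the base with the lid down (value of joint lid below 0.12 rad and z of pin in the frame of base_hole below -0.006 m and horizontal distance between pin and base_hole below 0.005 m), for 0.1 s.
At the end, for the whole second after the job is handed in: Lock within 4 mm of its stop; pin in both holes, tip within 4 mm of the base hole's axis and 20 mm or more below the base's top, within 7 degrees of square; lid within 0.016 rad of shut; fingers still bearing on the pin with over 3 N (if let go, the springs lift the lid) (value of joint lock above 0.041 m and value of joint lid below 0.016 rad and z of pin in the frame of base_hole below -0.02 m and horizontal distance between pin and base_hole below 0.004 m and angle between the z axis of pin and the z axis of base_hole, either way round below 0.12 rad and contact force between the fingers and pin above 3 N); the arm keeps its last pose, push and grip.
It fails at once if the thread spool is moved (distance of spool from where it was at the start of the episode above 0.03 m).
It fails at once if the glue stick is moved or knocked over (distance of glue_stick from where it was at the start of the episode above 0.03 m or angle between glue_stick's own z axis and vertical above 0.6 rad).
It fails at once if the finishing tool is moved (distance of finishing_tool from where it was at the start of the episode above 0.03 m).
It also fails if it takes over 64 s, if anything falls off the work surface, if the arm or the gripper's body presses on something with over 40 N, if the wrist force passes 120 N, or if a joint passes its speed limit or range.

ROBOT

A 7-joint arm with a two-finger parallel gripper is mounted at the origin on a cart in front of the work surface, level with it; the furniture and walls round the work are solid. World frame = base frame: x ahead of the robot, y to its left, z up, the work surface at z = 0. Lengths are in m, angles in rad, forces in N, time in s.
With the tool pointing down it reaches from about 0.4 to 0.85 m from the base axis. Payload 10.4 kg.
Tool frame: the origin (TCP) lies at the very end of the fingers, on their centre line; the grasp point (between the pads) lies manip.grip_depth behind it (manip.grip_depth is the distance from the TCP to the grasp point, in m); z points along the fingers, y is the line along which they close (so a half turn about z gives the same grasp; the last joint's range is limited). The gripper opens to 87 mm and grips with 3 to 60 N. Pads are 19 mm wide; open, the fingers measure 117 mm over their backs; the gripper's body (75 mm by 190 mm) begins 51 mm behind the grasp point.
Start: joints at [1.184, 0.332, -0.065, 1.46, 0.022, 1.35, -0.088], TCP at [0.222, -0.584, 0.223] pointing down, gripper open.
Joint ranges: [-2.6, 2.6], [-0.5, 2.12], [-1.47, 1.34], [0.16, 2.42], [-1.27, 4.41], [0.06, 2.06], [-2.6, 2.6]. Speed limits (rad/s): [2.22, 2.22, 2.79, 2.79, 3.14, 3.14, 3.14].

INTERFACE

Orientations are given as a 3x3 rotation matrix whose columns are the frame's x, y, z axes.
In Python, from workcell import manip gives the robot as it stands.
- The arm moves only by the tool tcp_steps, called after "Request:" by a JSON object that holds its "fn" and its "kwargs". Schema: {"type":"object","properties":{"offsets":{"type":"array","items":{"type":"number"},"minItems":4,"maxItems":48},"finger_gap":{"type":"number"},"grip_force":{"type":"number"},"only":{"type":"string"},"quiet":{"type":"boolean"},"lines":{"type":"string"}},"required":["offsets"],"additionalProperties":false}. offsets is one flat list of numbers that holds 1 to 12 rows one after another, with no inner brackets; each row has 4 numbers: dx, dy, dz in fractions of the full range, 1 being 60 cm, then a turn about the tool's z in a scale on which 1.0 is 45 degrees; each row is the pose to reach, as a shift and turn from the pose commanded when the call began, along the tool's axes at that moment; what a row does not reach only later rows make up. A row lasts 1/8 s, in which the tool goes at most 0.0625 m and 0.188 rad, less where a joint would pass 70% of its speed; a pose out of reach is approached as far as the arm can. finger_gap is the finger opening in m, set as the call begins (left out keeps the last). The fingers move at their own pace and stop on an object; grip_force is the grip in N (left out, the last holds). Time passes only in rows, so rows that do not move let the fingers close. The tool returns the time, the measured TCP pose, the force, the opening and the grip force at its end. only (a regular expression) keeps the lines of the reply that match it, lines (a string "A,B") keeps lines A to B, and quiet returns only ok. Shift and turn numbers lie between -1 and 1, and a call with a number outside is refused. Input that does not fit is refused with a message, and nothing moves.
- manip.observe(): the state, without advancing time (a new reading comes with each control period).
- manip.get_image(name): name is "side" or "top"; returns a dict with "pixels" (400x640x3 uint8, red, green, blue), "mtx" (3x3 intrinsics, pixels), "R" (3x3) and "t" (3): a world point X has camera coordinates R X + t. Camera axes: x right, y down, z forward; pixel columns grow to the right and rows downward; lengths in m; the calibration is good to about 2 mm. A picture is of the moment at which its call begins. There is no depth.
- manip.sign_off(): hands the job in; it is judged then, once.
The state is a dict: "time_s": time; "joint_pos": joint angles; "dq": joint speeds; "effort": joint torques, N m; "position": TCP position; "orientation": TCP orientation; "contact_force": force on the tool from outside, world axes, zero at the start; "wrist_torque": the same for the moment, N m; "gripper_width": finger opening in m; "finger_force": force on a finger pad.
Only numpy, scipy, OpenCV 4.12 (cv2) and the standard library are available. Lean on these libraries where they do the work, as an engineer would, in place of code of your own. Each camera call takes 0.05 s, during which the arm holds its last target. There are 200 camera calls.

## Working session

There is one attempt and no reset: what is moved stays moved. The work goes in short steps, Python scripts to look and compute and a tool call to move; the robot and the scene stay as the last step left them, time stands still between calls to the robot, and variables do not carry over. Pictures are saved under pics/ and viewed, at most 10 in all, crops included, and the job is handed in when it is done.

```bash
ls; mkdir -p pics; cat > h.py <<'E'
import numpy as np, cv2
from workcell import manip
def snap(name,fn=None):
    im=manip.get_image(name)
    if fn: cv2.imwrite('pics/'+fn,cv2.cvtColor(im['pixels'],cv2.COLOR_RGB2BGR))
    return im
def ray(im,uv):
    d=im['R'].T@np.linalg.inv(im['mtx'])@np.array([uv[0],uv[1],1.]); c=-im['R'].T@im['t']; return c,d/np.linalg.norm(d)
def onz(im,uv,z):
    c,d=ray(im,uv); return c+d*(z-c[2])/d[2]
def two(a,ua,b,ub):
    ca,da=ray(a,ua); cb,db=ray(b,ub)
    s=np.linalg.lstsq(np.c_[da,-db],cb-ca,rcond=None)[0]
    p,q=ca+s[0]*da,cb+s[1]*db; return (p+q)/2,np.linalg.norm(p-q)
def proj(im,X):
    p=im['mtx']@(im['R']@np.asarray(X,float)+im['t']); return p[:2]/p[2]
E
python3 - <<'E'
from h import *
np.set_printoptions(precision=3,suppress=True)
for n in('side','top'):
    im=snap(n,n+'0.png'); print(n,-im['R'].T@im['t'],im['R'][2],im['mtx'][0,0])
o=manip.observe(); print(o,manip.grip_depth)
E
```

```text
pics
workcell.py
side [0.198 0.402 0.576] [ 0.421 -0.679 -0.601] 376.0953648806783
top [ 0.351 -0.183  1.085] [ 0.215 -0.01  -0.976] 466.87376227827224
{'time_s': 0.1, 'joint_pos': array([ 1.184,  0.333, -0.065,  1.461,  0.022,  1.35 , -0.089]), 'dq': array([-0.   , -0.003, -0.001, -0.001,  0.   ,  0.001,  0.   ]), 'effort': array([  0.003, -62.454,   0.026, -39.071,  -0.061,   0.037,   0.   ]), 'position': array([ 0.222, -0.584,  0.222]), 'orientation': array([[ 0.935,  0.356, -0.   ],
       [ 0.356, -0.935,  0.001],
       [-0.   , -0.001, -1.   ]]), 'contact_force': array([-0.528, -0.267,  0.327]), 'wrist_torque': array([-0.028, -0.059, -0.07 ]), 'finger_force': 0.0, 'gripper_width': 0.08704165866348841} 0.0187
```

View pics/side0.png

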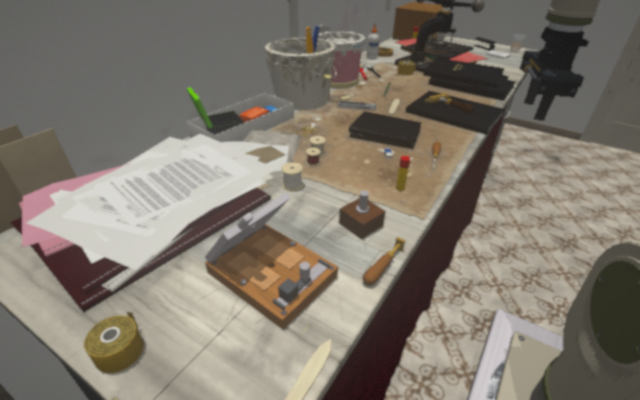

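View pics/top0.png

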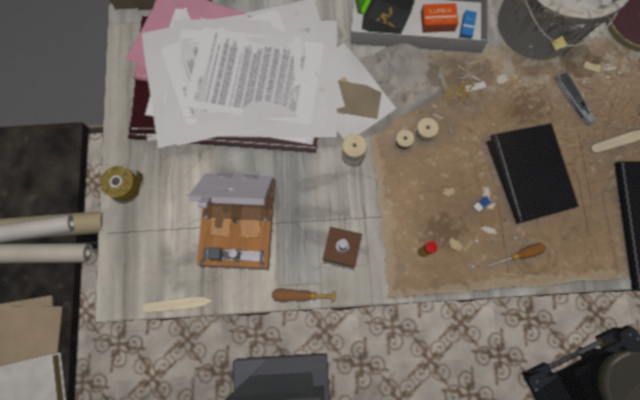

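Side view: the jig is at about (270,270), knob at (305,270), block at (290,290), pin at (363,200) on its stand. Top view: the jig is at (235,235), lock row at y≈253, pin at (342,245). I'll zoom in next.

```bash
python3 - <<'E'
from h import *
t=cv2.imread('pics/top0.png')[165:285,180:380]; s=cv2.imread('pics/side0.png')[175:330,190:410]
t=cv2.resize(t,(800,480),interpolation=cv2.INTER_CUBIC); s=cv2.resize(s,(792,558),interpolation=cv2.INTER_CUBIC)
cv2.imwrite('pics/tz.png',t); cv2.imwrite('pics/sz.png',s)
E
```

```text
(no output)
```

View pics/tz.png

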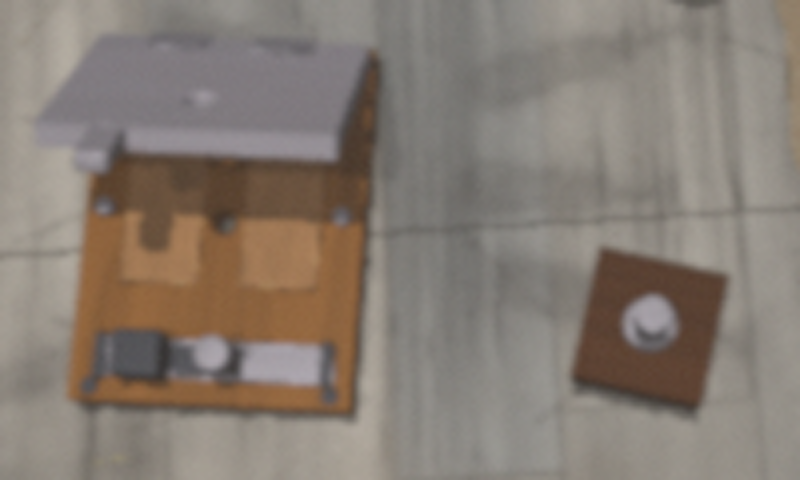

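View pics/sz.png

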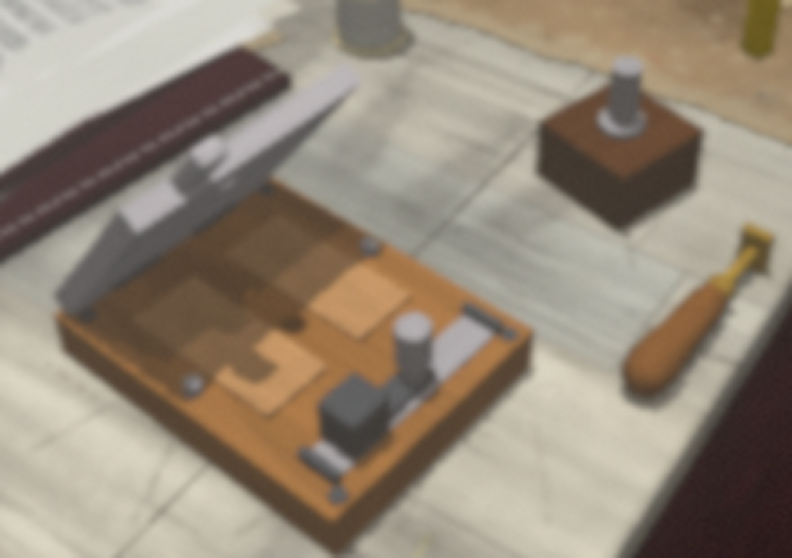

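Top crop: knob top (211,352), base hole (224,223), plungers (104,206) and (341,216), pin top about (652,315). Side crop: knob top (413,325), base hole (293,322), plungers (191,384) and (370,246), pin top (628,66), collar (621,120). The lid is open, with its nose on the block's side.

```bash
python3 - <<'E'
from h import *
np.set_printoptions(precision=4,suppress=True)
T=snap('top');S=snap('side')
t=lambda p:np.array([(p[0]+.5)/4-.5+180,(p[1]+.5)/4-.5+165])
s=lambda p:np.array([(p[0]+.5)/3.6-.5+190,(p[1]+.5)/3.6-.5+175])
for n,a,b,z in [('knob',(211,352),(413,325),.0745),('bhole',(224,223),(293,322),.03),('plungL',(104,206),(191,384),.035),('plungR',(341,216),(370,246),.035),('pintop',(652,315),(628,66),.092),('collar',(650,325),(621,120),.05),('lidfront R bottom?',(338,160),(355,80),.1),('lidL',(38,125),(65,300),.1)]:
    print(n,*two(T,t(a),S,s(b)),onz(T,t(a),z),onz(S,s(b),z))
F=[onz(T,t(p),.03) for p in((78,402),(353,413))]; print(F,np.arctan2(*(F[0]-F[1])[[0,1]]))
print([onz(T,t(p),.045) for p in((600,248),(727,275),(697,402),(573,380))])
for p in ((272,295),(335,296)): print('tool',onz(T,p,.015))
print('glue',onz(T,(430,248),.096),'spool',onz(T,(353,147),.055))
hs=cv2.cvtColor(T['pixels'],cv2.COLOR_RGB2HSV)
E
```

```text
knob [0.473  0.0094 0.0719] 0.0006942256355681341 [0.4724 0.0088 0.0745] [0.4719 0.0116 0.0745]
bhole [0.5528 0.0094 0.0275] 0.0021214643216298464 [0.5514 0.0084 0.03  ] [0.5523 0.0115 0.03  ]
plungL [0.5658 0.0769 0.0329] 0.0019016322313360175 [0.5645 0.0759 0.035 ] [0.5653 0.0785 0.035 ]
plungR [ 0.5511 -0.059   0.0325] 0.00045160388972712045 [ 0.5504 -0.0594  0.035 ] [ 0.5497 -0.0568  0.035 ]
pintop [ 0.4765 -0.2301  0.0901] 0.0008604514973451789 [ 0.4758 -0.2302  0.092 ] [ 0.4758 -0.2275  0.092 ]
collar [ 0.4768 -0.2305  0.0472] 0.0018934922474865823 [ 0.4756 -0.2307  0.05  ] [ 0.4763 -0.2269  0.05  ]
lidfront R bottom? [ 0.5626 -0.0699  0.14  ] 0.00562533160565353 [ 0.5689 -0.0665  0.1   ] [ 0.5994 -0.1127  0.1   ]
lidL [0.6073 0.103  0.0905] 0.015725861315608703 [0.5982 0.0953 0.1   ] [0.6076 0.1113 0.1   ]
[array([0.4541, 0.0924, 0.03  ]), array([ 0.4387, -0.0618,  0.03  ])] 0.10005337577006922
[array([ 0.5214, -0.2058,  0.045 ]), array([ 0.5017, -0.276 ,  0.045 ]), array([ 0.432 , -0.2539,  0.045 ]), array([ 0.4482, -0.1861,  0.045 ])]
tool [ 0.3788 -0.0672  0.015 ]
tool [ 0.3681 -0.2085  0.015 ]
glue [ 0.4542 -0.4144  0.096 ] spool [ 0.703  -0.2715  0.055 ]
```

Measurements agree: hole (0.5525,0.0095), jig yaw ≈ -0.105, knob (0.4725,0.010), pin (0.476,-0.229), lid open ≈0.95 rad. I'll push the block from its +y side with the fingers closed. First I move above that spot.

Units first: shifts go in shares of 60 cm and turns go in shares of 45 degrees. So -0.54 m / 0.6 = -0.9, -0.495 m / 0.6 = -0.825, 0.465 rad / 0.7854 = 0.5921.

```bash
cat >> h.py <<'E'
H=np.array([.5525,.0095]); YAW=-.105
def jig(x,y): # jig mm -> world xy
    c,s=np.cos(YAW),np.sin(YAW); x=(x+10)/1e3; y=y/1e3
    return H+np.array([c*x-s*y,s*x+c*y])
def go(xyz):
    o=manip.observe(); R=o['orientation']; 
    y=R[:,1]; a=np.arctan2(y[1],y[0]); tgt=YAW-np.pi/2
    print('d',np.round(R.T@(np.asarray(xyz)-o['position']),4),'turn',round(-((tgt-a+np.pi)%(2*np.pi)-np.pi),4),'target',np.round(xyz,4))
E
python3 -c "
from h import *
go([*jig(-90,76),.223])"
```

```text
d [ 4.827e-01 -5.410e-01 -5.000e-04] turn 0.4689 target [0.4809 0.0935 0.223 ]
```

Request:
{"fn": "tcp_steps", "kwargs": {"offsets": [0.0667, -0.075, 0, 0.0637, 0.1333, -0.15, 0, 0.1273, 0.2, -0.225, 0, 0.191, 0.2667, -0.3, 0, 0.2546, 0.3333, -0.375, 0, 0.3183, 0.4, -0.45, 0, 0.382, 0.4667, -0.525, 0, 0.4456, 0.5333, -0.6, 0, 0.5093, 0.6, -0.675, 0, 0.5602, 0.6667, -0.75, 0, 0.5857, 0.7333, -0.825, 0, 0.5857, 0.8, -0.9, 0, 0.5921], "finger_gap": 0}}

```text
time_s: 1.7
position: [0.4793, 0.093, 0.2228]
orientation: [[0.995, -0.102, 0.001], [-0.102, -0.995, -0.0], [0.001, 0.0, -1.0]]
contact_force: [1.4, -0.9, -0.1]
gripper_width: 0.0004
finger_force: 0.0
```

```bash
python3 -c "
from h import *
go([*jig(-90,76),.046])"
```

```text
d [ 0.0014 -0.0007  0.1768] turn 0.003 target [0.4809 0.0935 0.046 ]
```

Scaled: 0.177 m / 0.6 = 0.295, 0.17 m / 0.6 = 0.2833.

Request:
{"fn": "tcp_steps", "kwargs": {"offsets": [0, 0, 0.0833, 0, 0, 0, 0.1667, 0, 0, 0, 0.25, 0, 0, 0, 0.2833, 0, 0, 0, 0.295, 0, 0, 0, 0.295, 0]}}

```text
time_s: 2.45
position: [0.4791, 0.0914, 0.0459]
orientation: [[0.995, -0.101, 0.0], [-0.101, -0.995, 0.0], [0.0, -0.0, -1.0]]
contact_force: [1.3, 0.5, 0.1]
gripper_width: 0.0003
finger_force: 0.0
```

Request:
{"fn": "tcp_steps", "kwargs": {"offsets": [0, 0.0167, 0, 0, 0, 0.0333, 0, 0, 0, 0.05, 0, 0, 0, 0.06, 0, 0, 0, 0.0667, 0, 0, 0, 0.0667, 0, 0]}}

```text
time_s: 3.2
position: [0.4746, 0.0511, 0.0454]
orientation: [[0.995, -0.101, -0.0], [-0.101, -0.995, -0.0], [-0.0, 0.001, -1.0]]
contact_force: [-0.7, 0.1, -0.2]
gripper_width: 0.0006
finger_force: 0.0
```

Scaled: 0.01 m / 0.6 = 0.0167, 0.008 m / 0.6 = 0.0133.

Request:
{"fn": "tcp_steps", "kwargs": {"offsets": [0, 0.0067, 0, 0, 0, 0.0133, 0, 0, 0, 0.0167, 0, 0, 0, 0.0167, 0, 0]}}

```text
time_s: 3.7
position: [0.4737, 0.0412, 0.0455]
orientation: [[0.995, -0.101, -0.0], [-0.101, -0.995, -0.0], [-0.0, 0.0, -1.0]]
contact_force: [-0.1, 0.3, 0.1]
gripper_width: 0.0004
finger_force: 0.0
```

```bash
python3 - <<'E'
from h import *
t=snap('top')['pixels'][165:285,180:380,::-1]; s=snap('side')['pixels'][175:330,190:410,::-1]
cv2.imwrite('pics/b.png',np.hstack([cv2.resize(t,None,fx=2,fy=2),cv2.resize(s[:120],None,fx=1.8,fy=2)]))
E
```

```text
(no output)
```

View pics/b.png

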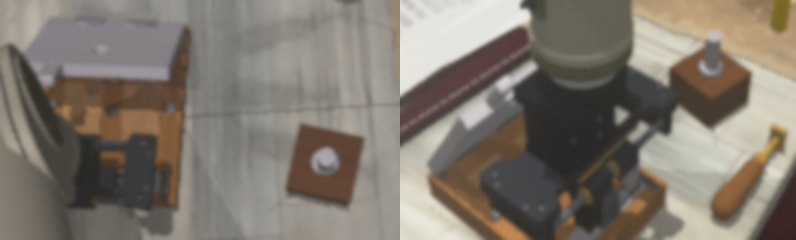

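The gripper hides the lock in both views (block area at (130,165) in the top crop). I'll keep pushing in small steps until the force shows the stop.

Scaled: 0.005 m / 0.6 = 0.0083, 0.003 m / 0.6 = 0.005.

Request:
{"fn": "tcp_steps", "kwargs": {"offsets": [0, 0.005, 0, 0, 0, 0.0083, 0, 0, 0, 0.0083, 0, 0]}}

```text
time_s: 4.18
position: [0.4734, 0.0371, 0.0456]
orientation: [[0.995, -0.101, 0.0], [-0.101, -0.995, 0.001], [0.0, -0.001, -1.0]]
contact_force: [0.2, 3.8, -0.6]
gripper_width: 0.0
finger_force: 2.1
```

Request:
{"fn": "tcp_steps", "kwargs": {"offsets": [0, 0.0033, 0, 0, 0, 0.0067, 0, 0, 0, 0.0067, 0, 0]}}

```text
time_s: 4.55
position: [0.4733, 0.0369, 0.0458]
orientation: [[0.995, -0.098, 0.002], [-0.098, -0.995, 0.005], [0.001, -0.005, -1.0]]
contact_force: [1.2, 18.5, -3.4]
gripper_width: 0.0005
finger_force: 8.8
```

The stop is reached: 18 N with no further travel. I'll back off, rise, and check the lock and lid.

Scaled: -0.155 m / 0.6 = -0.2583, -0.15 m / 0.6 = -0.25.

Request:
{"fn": "tcp_steps", "kwargs": {"offsets": [0, -0.0167, 0, 0, 0, -0.0233, -0.05, 0, 0, -0.0233, -0.15, 0, 0, -0.0233, -0.25, 0, 0.0833, -0.0233, -0.2583, 0, 0.1667, 0, -0.2583, 0, 0.225, 0.0167, -0.2583, 0, 0.225, 0.0167, -0.2583, 0]}}

```text
time_s: 5.55
position: [0.6075, 0.0068, 0.1992]
orientation: [[0.995, -0.104, -0.002], [-0.104, -0.995, -0.0], [-0.001, 0.0, -1.0]]
contact_force: [-0.3, 0.2, -0.1]
gripper_width: 0.0006
finger_force: 0.0
```

```bash
python3 - <<'E'
from h import *
t=snap('top')['pixels'][165:285,180:380,::-1]; s=snap('side')['pixels'][175:330,190:410,::-1]
cv2.imwrite('pics/c.png',np.hstack([cv2.resize(t,None,fx=2,fy=2),cv2.resize(s[35:],None,fx=1.8,fy=2)]))
go([*jig(35,0),.15])
E
```

```text
d [-0.008   0.0052  0.05  ] turn 0.0038 target [0.5973 0.0048 0.15  ]
```

View pics/c.png

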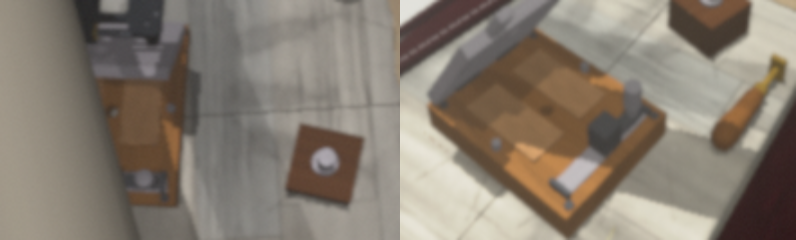

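The lock now sits at the right end of its track (knob at (145,180) in the top crop, (632,95) in the side). Next I fold the lid with closed fingertips, following its arc.

Scaled: 0.14 m / 0.6 = 0.2333, -0.008 m / 0.6 = -0.0133.

Request:
{"fn": "tcp_steps", "kwargs": {"offsets": [-0.0067, 0.0083, 0.05, 0, -0.0133, 0.0083, 0.0917, 0, -0.03, 0.0083, 0.115, 0, -0.0517, 0.0083, 0.1317, 0, -0.065, 0.0083, 0.1467, 0, -0.0783, 0.0083, 0.1617, 0, -0.09, 0.0083, 0.18, 0, -0.0983, 0.0083, 0.1967, 0, -0.105, 0.0083, 0.2133, 0, -0.1083, 0.0083, 0.225, 0, -0.11, 0.0083, 0.2333, 0, -0.11, 0.0083, 0.2333, 0]}}

```text
time_s: 7.15
position: [0.5399, 0.0108, 0.0602]
orientation: [[0.995, -0.101, -0.0], [-0.101, -0.995, 0.0], [-0.0, 0.0, -1.0]]
contact_force: [-0.1, -0.8, -0.3]
gripper_width: 0.0002
finger_force: 0.0
```

```bash
python3 -c "
from h import *
go([*jig(-25,0),.05])"
```

```text
d [-0.0023 -0.0001  0.0102] turn 0.0038 target [0.5376 0.0111 0.05  ]
```

Scaled: 0.01 m / 0.6 = 0.0167, 0.007 m / 0.6 = 0.0117.

Request:
{"fn": "tcp_steps", "kwargs": {"offsets": [0, 0, 0.0067, 0, 0, 0, 0.0117, 0, 0, 0, 0.0167, 0, 0, 0, 0.0167, 0, 0, 0, 0.0167, 0]}}

```text
time_s: 7.78
position: [0.5401, 0.0108, 0.0506]
orientation: [[0.995, -0.101, 0.0], [-0.101, -0.995, -0.0], [0.0, 0.0, -1.0]]
contact_force: [-2.2, 0.6, 1.8]
gripper_width: 0.0006
finger_force: 1.1
```

Scaled: 0.245 m / 0.6 = 0.4083, -0.05 m / 0.6 = -0.0833.

Request:
{"fn": "tcp_steps", "kwargs": {"offsets": [0, 0, -0.0833, 0, 0, 0, -0.1667, 0, -0.0083, 0.0667, -0.2333, 0, -0.025, 0.1667, -0.2333, 0, -0.0417, 0.25, -0.2333, 0, -0.0583, 0.3333, -0.2333, 0, -0.0658, 0.4083, -0.2333, 0, -0.0658, 0.4083, -0.2333, 0, -0.0658, 0.4083, -0.2333, 0], "finger_gap": 0.07}}

```text
time_s: 8.9
position: [0.4763, -0.2283, 0.1906]
orientation: [[0.995, -0.101, 0.001], [-0.101, -0.995, 0.0], [0.0, -0.0, -1.0]]
contact_force: [0.1, 0.9, 1.2]
gripper_width: 0.0694
finger_force: 0.0
```

```bash
python3 - <<'E'
from h import *
T=snap('top');S=snap('side')
t=T['pixels'][185:285,180:380,::-1]; s=S['pixels'][175:330,190:410,::-1]
cv2.imwrite('pics/d.png',np.vstack([cv2.resize(t,(800,400))[60:,:],np.pad(cv2.resize(s[50:],None,fx=2.4,fy=2.4),((0,0),(0,272),(0,0)))])) 
go([.4758,-.2287,.0515])
E
```

```text
d [-0.0007  0.0012  0.1391] turn 0.006 target [ 0.4758 -0.2287  0.0515]
```

View pics/d.png

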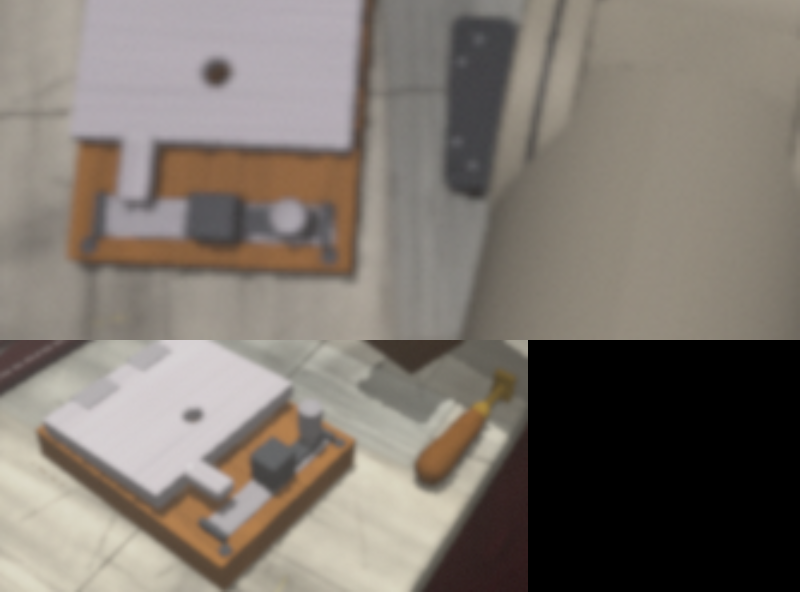

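The lid is down with its nose next to the track, and the lock is clear. The lid hole shows at about (217,71) in the upper panel and (193,415) in the lower. Now the pin: descend and grip.

Scaled: 0.138 m / 0.6 = 0.23, 0.135 m / 0.6 = 0.225.

Request:
{"fn": "tcp_steps", "kwargs": {"offsets": [0, 0.0017, 0.0833, 0, 0, 0.0017, 0.15, 0, 0, 0.0017, 0.2, 0, 0, 0.0017, 0.225, 0, 0, 0.0017, 0.23, 0, 0, 0.0017, 0.23, 0]}}

```text
time_s: 9.75
position: [0.4766, -0.23, 0.0535]
orientation: [[0.995, -0.101, 0.001], [-0.101, -0.995, -0.001], [0.001, 0.001, -1.0]]
contact_force: [-0.3, -0.6, 0.2]
gripper_width: 0.0701
finger_force: 0.0
```

Request:
{"fn": "tcp_steps", "kwargs": {"offsets": [0, 0, 0, 0, 0, 0, 0, 0, 0, 0, 0, 0, 0, 0, 0, 0, 0, 0, 0, 0, 0, 0, 0, 0], "finger_gap": 0.01, "grip_force": 40}}

```text
time_s: 10.5
position: [0.4759, -0.23, 0.0526]
orientation: [[0.995, -0.101, 0.0], [-0.101, -0.995, 0.0], [0.0, -0.0, -1.0]]
contact_force: [0.1, 0.6, 0.5]
gripper_width: 0.019
finger_force: 40.0
```

```bash
python3 - <<'E'
from h import *
np.set_printoptions(precision=4,suppress=True)
T=snap('top');S=snap('side')
def dark(im,c,r,th):
    g=cv2.cvtColor(im['pixels'],cv2.COLOR_RGB2GRAY).astype(float); x,y=c
    w=g[y-r:y+r+1,x-r:x+r+1]; med=np.median(w); m=np.clip(med-th-w,0,None)
    yy,xx=np.mgrid[y-r:y+r+1,x-r:x+r+1]; return np.array([(m*xx).sum(),(m*yy).sum()])/m.sum(),(m>0).sum()
a,na=dark(T,(234,217),8,20); b,nb=dark(S,(270,256),7,20)
print(a,na,b,nb,two(T,a,S,b),onz(T,a,.052),onz(S,b,.052))
E
```

```text
[233.7486 217.7618] 59 [270.0494 256.0013] 54 (array([0.5544, 0.0093, 0.0492]), np.float64(0.0009448322624099699)) [0.5534 0.0085 0.052 ] [0.553  0.0115 0.052 ]
```

Scaled: -0.2454 m / 0.6 = -0.409, -0.23 m / 0.6 = -0.3833.

Request:
{"fn": "tcp_steps", "kwargs": {"offsets": [0, 0, -0.0333, 0, 0, 0, -0.075, 0, 0, 0, -0.1167, 0, 0, 0, -0.1417, 0, 0.0167, -0.0667, -0.1417, 0, 0.0333, -0.15, -0.1417, 0, 0.05, -0.2333, -0.1417, 0, 0.0667, -0.3167, -0.1417, 0, 0.0873, -0.3833, -0.1417, 0, 0.0873, -0.409, -0.1417, 0, 0.0873, -0.409, -0.1417, 0, 0.0873, -0.409, -0.1417, 0]}}

```text
time_s: 12.1
position: [0.5525, 0.0069, 0.1373]
orientation: [[0.995, -0.103, -0.001], [-0.103, -0.995, -0.001], [-0.001, 0.001, -1.0]]
contact_force: [-0.7, 0.1, -1.2]
gripper_width: 0.0192
finger_force: 40.0
```

```bash
python3 - <<'E'
from h import *
np.set_printoptions(precision=4,suppress=True)
T=snap('top');S=snap('side')
t=T['pixels'][150:270,180:340,::-1]; s=S['pixels'][190:310,190:350,::-1]
cv2.imwrite('pics/e.png',np.hstack([cv2.resize(t,(240,180)),cv2.resize(s,(560,420))[:,:]]) if 0 else cv2.resize(s,(800,600),interpolation=cv2.INTER_CUBIC))
go([.5528,.0088,.137]); print(manip.observe()['gripper_width'])
E
```

```text
d [-0.     -0.0019  0.0004] turn 0.0013 target [0.5528 0.0088 0.137 ]
0.019317441374747033
```

View pics/e.png

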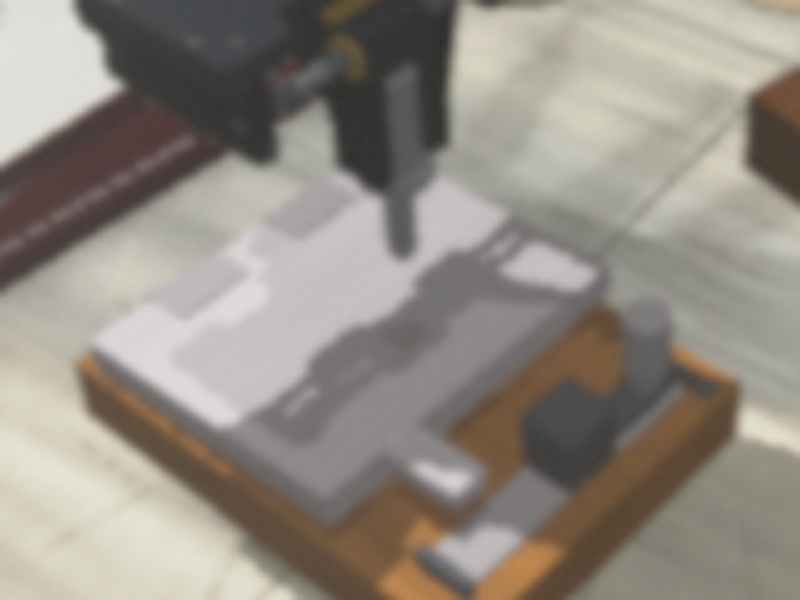

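The pin is held upright: tip at (402,258), its hole below at about (405,345) in the shadow. I'll refine the offset numerically before lowering.

Scaled: -0.001 m / 0.6 = -0.0017.

Request:
{"fn": "tcp_steps", "kwargs": {"offsets": [0, -0.0017, 0, 0, 0, -0.0017, 0, 0, 0, -0.0017, 0, 0]}}

```text
time_s: 12.58
position: [0.5529, 0.0097, 0.1376]
orientation: [[0.995, -0.101, 0.0], [-0.101, -0.995, -0.0], [0.0, 0.0, -1.0]]
contact_force: [-0.4, 0.1, -1.2]
gripper_width: 0.0191
finger_force: 40.0
```

```bash
python3 - <<'E'
from h import *
np.set_printoptions(precision=4,suppress=True)
for i in range(3):
    S=snap('side'); o=manip.observe(); print(o['position'],o['contact_force'])
g=cv2.cvtColor(S['pixels'],cv2.COLOR_RGB2GRAY).astype(float)
# shank rows between collar and tip: darker than the lid behind it
for r in range(228,246):
    w=g[r,258:284]; print(r,w.astype(int))
p=o['position']
for z in (.09,.1,.11): print(z,proj(S,[p[0],p[1],z]))
E
```

```text
[0.5529 0.0098 0.1376] [-0.6238  0.0372 -1.3468]
[0.5529 0.0098 0.1376] [ 1.0148 -0.3215 -1.2758]
[0.5529 0.0098 0.1376] [-0.8397 -1.4026 -1.8979]
228 [163 158 144 123  99  83  72  70  76  85  93  96  96 102 117 140 161 180
 191 195 194 195 194 191 186 181]
229 [163 161 157 150 139 125 108  92  86  89  92  93  97 115 143 167 182 190
 194 195 195 195 195 192 193 189]
230 [164 165 170 175 175 167 148 120  98  91  91  92 102 129 162 184 191 194
 194 194 195 194 194 193 194 193]
231 [171 179 186 190 192 189 173 142 109  92  91  92 105 135 169 188 193 194
 195 195 194 194 195 195 194 195]
232 [181 190 195 196 196 195 184 152 113  95  91  92 106 135 169 187 194 195
 195 194 193 195 195 195 195 195]
233 [190 195 197 198 198 196 185 154 116  96  91  92 102 133 168 188 194 194
 194 194 194 195 196 195 195 194]
234 [195 197 197 198 198 196 184 154 118  97  91  92 100 128 165 187 193 194
 195 195 
[... 619 characters left out ...]
2 119  97  95 103 130 165 188 193 194
 192 188 179 173 172 171 166 152]
241 [194 193 194 193 194 193 192 186 166 137 113 107 121 148 175 190 192 190
 185 175 156 144 140 140 136 128]
242 [193 193 193 193 193 194 193 190 181 161 142 139 152 171 185 191 186 178
 168 151 133 122 118 118 118 118]
243 [193 193 193 193 194 193 193 193 191 182 173 173 181 187 190 186 174 157
 140 127 119 116 114 115 113 115]
244 [193 193 193 193 194 193 194 194 193 191 190 189 191 191 187 173 154 132
 121 117 115 115 114 114 114 114]
245 [193 192 192 193 193 194 194 194 193 194 192 192 192 186 174 154 132 120
 115 114 114 113 115 114 114 115]
0.09 [269.3921 241.0985]
0.1 [269.0553 237.1485]
0.11 [268.7127 233.1303]
```

Scaled: 0.052 m / 0.6 = 0.0867, 0.035 m / 0.6 = 0.0583.

Request:
{"fn": "tcp_steps", "kwargs": {"offsets": [-0.0003, 0.0013, 0.0167, 0, -0.0003, 0.0013, 0.0417, 0, -0.0003, 0.0013, 0.0583, 0, -0.0003, 0.0013, 0.07, 0, -0.0003, 0.0013, 0.08, 0, -0.0003, 0.0013, 0.0867, 0, -0.0003, 0.0013, 0.0867, 0]}}

```text
time_s: 13.6
position: [0.5526, 0.0091, 0.0854]
orientation: [[0.995, -0.101, -0.0], [-0.101, -0.995, -0.0], [-0.0, 0.0, -1.0]]
contact_force: [0.3, 0.9, -2.0]
gripper_width: 0.0193
finger_force: 40.0
```

Request:
{"fn": "tcp_steps", "kwargs": {"offsets": [0, 0, 0.0067, 0, 0, 0, 0.0133, 0, 0, 0, 0.02, 0, 0, 0, 0.02, 0]}}

```text
time_s: 14.1
position: [0.5524, 0.0093, 0.0732]
orientation: [[0.995, -0.101, -0.001], [-0.101, -0.995, 0.0], [-0.001, -0.0, -1.0]]
contact_force: [-0.2, 0.2, -1.1]
gripper_width: 0.0192
finger_force: 40.0
```

The tip is in the base hole with no side load. Pressing home.

Scaled: 0.0175 m / 0.6 = 0.0292, 0.015 m / 0.6 = 0.025.

Request:
{"fn": "tcp_steps", "kwargs": {"offsets": [0, 0, 0.0067, 0, 0, 0, 0.0133, 0, 0, 0, 0.02, 0, 0, 0, 0.025, 0, 0, 0, 0.0292, 0, 0, 0, 0.0292, 0]}}

```text
time_s: 14.85
position: [0.5524, 0.0093, 0.0559]
orientation: [[0.995, -0.101, -0.0], [-0.101, -0.995, 0.0], [-0.0, -0.0, -1.0]]
contact_force: [-2.5, 2.1, 1.9]
gripper_width: 0.0189
finger_force: 40.0
```

Request:
{"fn": "tcp_steps", "kwargs": {"offsets": [0, 0, 0.0025, 0, 0, 0, 0.0042, 0, 0, 0, 0.0042, 0]}}

```text
time_s: 15.22
position: [0.5525, 0.0094, 0.0544]
orientation: [[0.995, -0.101, -0.0], [-0.101, -0.995, -0.0], [-0.0, 0.0, -1.0]]
contact_force: [-7.9, 2.5, 15.4]
gripper_width: 0.0191
finger_force: 40.0
```

Scaled: 0.001 m / 0.6 = 0.0017, 0.0005 m / 0.6 = 0.0008.

Request:
{"fn": "tcp_steps", "kwargs": {"offsets": [-0.001, 0, 0.0008, 0, -0.001, 0, 0.0017, 0, -0.001, 0, 0.0017, 0, -0.001, 0, 0.0017, 0], "grip_force": 55}}

```text
time_s: 15.72
position: [0.5525, 0.0094, 0.0543]
orientation: [[0.995, -0.101, 0.001], [-0.101, -0.995, -0.001], [0.001, 0.001, -1.0]]
contact_force: [-9.9, 1.6, 22.9]
gripper_width: 0.0187
finger_force: 55.0
```

```bash
python3 - <<'E'
from h import *
np.set_printoptions(precision=4,suppress=True)
T=snap('top');S=snap('side')
s=S['pixels'][190:310,190:350,::-1]
cv2.imwrite('pics/f.png',cv2.resize(s,(800,600),interpolation=cv2.INTER_CUBIC))
o=manip.observe(); print(o['position'],o['contact_force'],o['time_s'])
E
```

```text
[0.5525 0.0094 0.0544] [-9.9152  2.426  21.4347] 15.825
```

View pics/f.png

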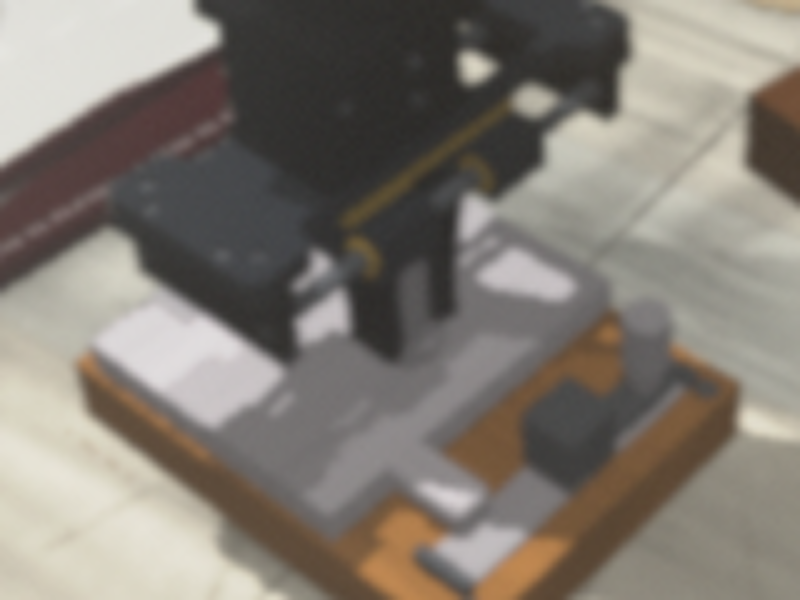

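The pin stays at z = 0.0543 while the push rose from 15 to 22 N. That is a solid stop and matches the fully home height (0.0546). The picture shows the collar on the shut lid around (410,350), and the lock clear. Handing in.

```bash
python3 -c "
from workcell import manip
print(manip.sign_off())"
```

```text
the job is handed in; nothing more can be done
None
```

I handed the job in at about 16 s with the lock at its end stop, the lid shut and the pin pressed fully home and still held down at about 22 N; the sign-off returned no verdict, so I can't confirm that it passed.

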